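Set the cheese portion gauge to its length mark and close the cam lever

TASK

Set the portion gauge: take hold of its sprung steel stop plate, pull it out until the pointer blade on its end is level with the length mark on the ruler, and hold it there while you slide the saddle-shaped cam lever on the plate fully home, against the cheek at the end of the plate. Do not let the plate creep off the mark while the lever moves, leave the jar, the cheese and the cracker box alone, and finish still holding the plate at the mark.

Things in the scene. Friction and masses are not known exactly. Their poses are not given: they have to be found in the camera images.
- gauge: Portion gauge, fixed: wooden board 280 x 220 mm, 20 mm thick; aluminium spring housing at its far end (x = +75 to +135, y = -55 to +55 mm, top 60 mm above the worktop). Origin: centre of the board's underside. Its -x points roughly to the robot and is the way the stop plate is pulled out; its y runs along the stop plate.
- leg (a joint): Travel of the sprung leg with the stop plate, m: 0 = drawn in by the spring, grows as it is pulled out along the gauge's -x; end stop at 0.105. The spring pulls back with 3 N at 0 and 9 N at 0.1, and draws the plate in again if it is let go.
- plate_top (a point): Grip point: on the steel stop plate's top edge, 90 mm above the worktop; axes as the gauge's. Plate 12 mm thick (x), 66 mm high, from 42 mm to the -y side of this point to 108 mm to the +y side; bare up to 34 mm on the +y side while the lever is open. Pinch it across x from above. The leg bar, 34 mm wide, top 34 mm above the worktop, runs back from the plate, centred 33 mm to the +y side.
- pointer (a point): Tip of the thin steel pointer blade on the -y end of the stop plate, in the plate's middle plane (same gauge x as plate_top); moves with the plate; axes as the gauge's. The plate is at the mark when this point and mark_tip have the same place along the gauge's x.
- mark_tip (a point): Top of the thin steel blade of the length mark, a small clip on the ruler strip along the -y edge of the board; fixed, but placed anywhere from 45 to 85 mm out from the pointer's drawn-in place; axes as the gauge's.
- cam_lever (a joint): Travel of the black cam lever along the stop plate towards the gauge's +y, m: starts open at 0 to 0.006, 0.040 = fully home. It rides on the plate, needs about 2 N to push and stays where it is left.
- lever_top (a point): Top middle of the cam lever, 100 mm above the worktop; axes as the gauge's. A black saddle over the plate, 46 mm along x, 24 mm along y (near face 12 mm to the -y side of this point), its cheeks beside both plate faces reaching 48 mm below this point: fingers that pinch the plate and slide along it to +y push it.
- honey_jar: Bystander: glass jar, 65 mm across, 100 mm high; origin at the centre of its underside. Leave alone.
- cut_155: Bystander: white cut of cheese, 82 x 59 x 40 mm; origin at the centre of its underside. Leave alone.
- cracker_box_1: Bystander: small cracker box, 57 x 63 x 70 mm; origin at the centre of its underside. Leave alone.

How it is judged:
On the way, in this order (a step that is already met when the one before it is completed fails the run):
1. the stop plate is held at the length mark, the lever still open (x of pointer in the frame of mark_tip between -0.005 and 0.005 m and contact force between the fingers and leg above 2 N and value of joint cam_lever below 0.012 m), for 0.2 s.
2. the cam lever is fully home, the plate still held at the mark (x of pointer in the frame of mark_tip between -0.005 and 0.005 m and contact force between the fingers and leg above 2 N and value of joint cam_lever above 0.036 m), for 0.2 s.
At the end, for the whole second after the job is handed in: The pointer is within 5 mm of the mark along the gauge's x, the cam lever is home (over 36 of 40 mm), the plate is still, and the fingers hold it against the spring with more than 2 N (all of step 2 and linear speed of leg below 0.01 m/s); the arm keeps its last pose, push and grip.
It fails at once if the lever is moved (past 12 mm) while the pointer is more than 10 mm off the mark (value of joint cam_lever above 0.012 m and (x of pointer in the frame of mark_tip above 0.01 m or x of pointer in the frame of mark_tip below -0.01 m)).
It fails at once if a bystander is moved more than 15 mm (distance of any of honey_jar, cut_155, cracker_box_1 from where it was at the start of the episode above 0.015 m).
It also fails if it takes over 56 s, if anything falls off the work surface, if the arm or the gripper's body presses on something with over 40 N, if the wrist force passes 120 N, or if a joint passes its speed limit or range.

ROBOT

A 6-joint arm with a two-finger parallel gripper is mounted at the origin on a cart in front of the work surface, level with it; the furniture and walls round the work are solid. World frame = base frame: x ahead of the robot, y to its left, z up, the work surface at z = 0. Lengths are in m, angles in rad, forces in N, time in s.
With the tool pointing down it reaches from about 0.275 to 0.75 m from the base axis. Payload 10.2 kg.
Tool frame: the origin (TCP) lies midway between the tips of the shut fingers; the grasp point (between the pads) lies 19 mm behind it (env.hold_point_z is the distance from the TCP to the grasp point, in m); x points along the fingers, z is the direction in which the jaws open and shut, and the axes are right-handed (so a half turn about x gives the same grasp; the last joint's range is limited). The gripper opens to 85 mm and grips with 20 to 120 N. Pads are 22 mm wide; open, the fingers measure 114 mm over their backs; the gripper's body (76 mm by 85 mm) begins 54 mm behind the grasp point. The pads swing forward as they close: fully open they stand 13 mm farther back than shut.
Start: joints at [-0.223, 0.313, 1.498, -0, 1.331, -0.223], TCP at [0.525, -0, 0.21] pointing down, gripper open.
Joint ranges: [-2.94, 2.94], [-0.97, 2.17], [0.19, 2.56], [-1.23, 4.37], [0.02, 3.11], [-2.88, 2.88]. Speed limits (rad/s): [2.39, 2.39, 3.01, 3.14, 3.14, 3.14].

INTERFACE

Orientations are given as a unit quaternion [x, y, z, w].
In Python, from bench import env, kinematics, monitor, eyes, job gives the robot as it stands. The module is installed in compiled form; this text tells all that it offers. Calls block until the motion is done:
- env.reach(position, orientation): joint-space move of the TCP to a pose.
- env.movel(position, velocity=0.15, frame=None, guard=None): straight line of the TCP; frame=None keeps the orientation; velocity is the mean speed in m/s. With guard (N) it stops when the force on the tool has changed by that much, and returns True; else False.
- env.set_joints(angles): joint-space move.
- env.release() and env.close_gripper(effort=None): open the fingers fully, or close them until they stop; effort is the grip in N (None keeps the last).
- env.hold(seconds).
- kinematics.ik(position, orientation): joint angles nearest the present ones, or None.
- monitor.sense(): the state.
- eyes.grab_frame(name): name is "scene" or "top"; returns a dict with "frame" (420x560x3 uint8, red, green, blue), "mtx" (3x3 intrinsics, pixels), "k1" (the pictures are not rectified: a ray, as slopes to the right and down, at radius r is drawn at 1 + k1 r^2 times it, then the intrinsics apply), "view" (4x4, takes a point from world to camera coordinates). Camera axes: x right, y down, z forward; pixel columns grow to the right and rows downward; lengths in m; the calibration is good to about 2 mm. A picture is of the moment at which its call begins. There is no depth.
A pose or a line that the arm cannot do raises env.MotionError and nothing moves.
- job.hand_in(): hands the job in, once; it reports no verdict.
The state is a dict: "clock": time; "joints": joint angles; "qvel": joint speeds; "joint_efforts": joint torques, N m; "position": TCP position; "ee_rot": TCP orientation; "contact_force": force on the tool from outside, world axes, zero at the start; "ft_torque": the same for the moment, N m; "finger_gap": opening from 0.0 (shut) to 1.0 (fully open).
Only numpy, scipy, OpenCV 4.12 (cv2) and the standard library are available. Lean on these libraries where they do the work, as an engineer would, in place of code of your own. Each camera call takes 0.05 s, during which the arm holds its last target.

## Working session

There is one attempt and no reset: what is moved stays moved. The work goes in short steps, each a Python script; the robot and the scene stay as the last script left them, time stands still between calls to the robot, and variables do not carry over. Pictures are saved under pics/ and viewed, and the job is handed in when it is done.

```bash
mkdir -p pics && python3 - <<'E'
from bench import env,kinematics,monitor,eyes
import cv2,numpy as np
for n in("scene","top"):
    f=eyes.grab_frame(n); cv2.imwrite(f"pics/{n}0.png",f["frame"][:,:,::-1])
    print(n,f["mtx"].tolist(),f["k1"],np.round(f["view"],4).tolist())
s=monitor.sense();print({k:np.round(v,4).tolist() for k,v in s.items()},env.hold_point_z)
E
```

```text
scene [[395.0144179317157, 0.0, 280.4287193445622], [0.0, 395.0144179317157, 202.2620137791136], [0.0, 0.0, 1.0]] -0.08335431811281865 [[0.7388, -0.6739, 0.0085, -0.3917], [-0.2604, -0.2969, -0.9187, 0.2412], [0.6216, 0.6765, -0.3948, 0.7652], [0.0, 0.0, 0.0, 1.0]]
top [[489.04683613636655, 0.0, 276.9624736975199], [0.0, 489.04683613636655, 213.0155798528318], [0.0, 0.0, 1.0]] -0.1539699650598595 [[-0.0099, -0.9998, -0.0186, 0.0462], [-0.982, 0.0132, -0.1886, 0.5733], [0.1888, 0.0164, -0.9819, 1.3003], [0.0, 0.0, 0.0, 1.0]]
{'clock': 0.1, 'joints': [-0.2234, 0.3134, 1.4983, 0.0, 1.331, -0.2234], 'qvel': [-0.0004, -0.0008, -0.0031, -0.0006, -0.0002, -0.0008], 'joint_efforts': [0.0023, -41.29, -26.0143, -0.0002, 0.003, 0.0], 'position': [0.5248, 0.0, 0.2099], 'ee_rot': [0.0001, 0.7075, 0.0001, 0.7067], 'contact_force': [-0.1139, 0.1048, -0.0192], 'ft_torque': [0.0057, 0.0135, -0.023], 'finger_gap': 1.0024} 0.0187
```

View pics/scene0.png

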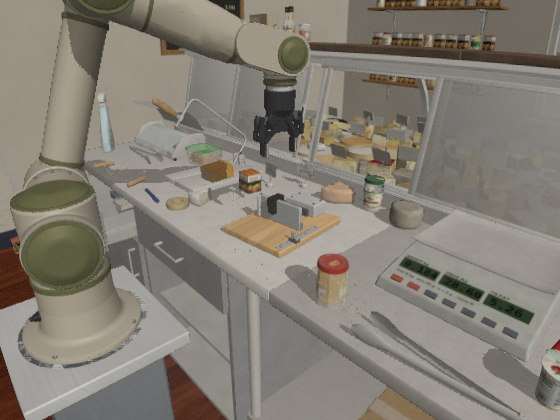

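View pics/top0.png

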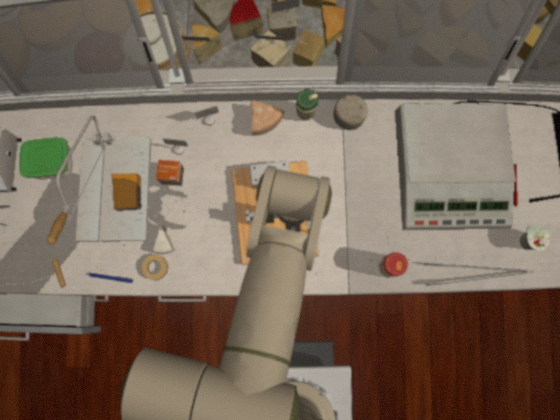

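```bash
python3 - <<'E'
from bench import env,kinematics,monitor,eyes
import cv2,numpy as np,pickle
q=list(monitor.sense()["joints"]); q[0]-=0.75
env.set_joints(q)
print(monitor.sense()["clock"],monitor.sense()["position"])
d={}
for n in("scene","top"):
    f=eyes.grab_frame(n); d[n]=f; cv2.imwrite(f"pics/{n}1.png",f["frame"][:,:,::-1])
pickle.dump(d,open("f1.pkl","wb"))
a=d["top"]["frame"][140:290,200:400,::-1]; cv2.imwrite("pics/top1c.png",cv2.resize(a,None,fx=4,fy=4,interpolation=cv2.INTER_CUBIC))
a=d["scene"]["frame"][150:290,210:396,::-1]; cv2.imwrite("pics/scene1c.png",cv2.resize(a,None,fx=4,fy=4,interpolation=cv2.INTER_CUBIC))
E
```

```text
1.5333 [ 0.3845866  -0.35696139  0.20996077]
```

View pics/top1c.png

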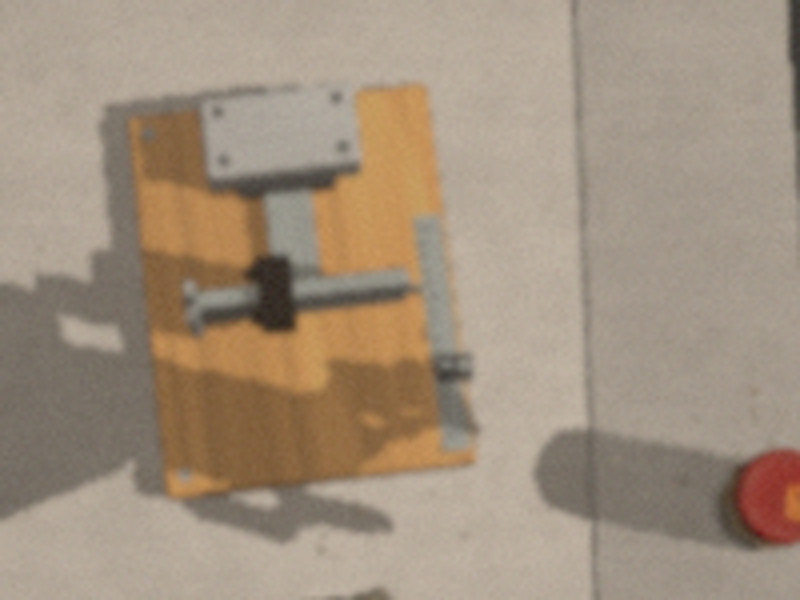

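View pics/scene1c.png

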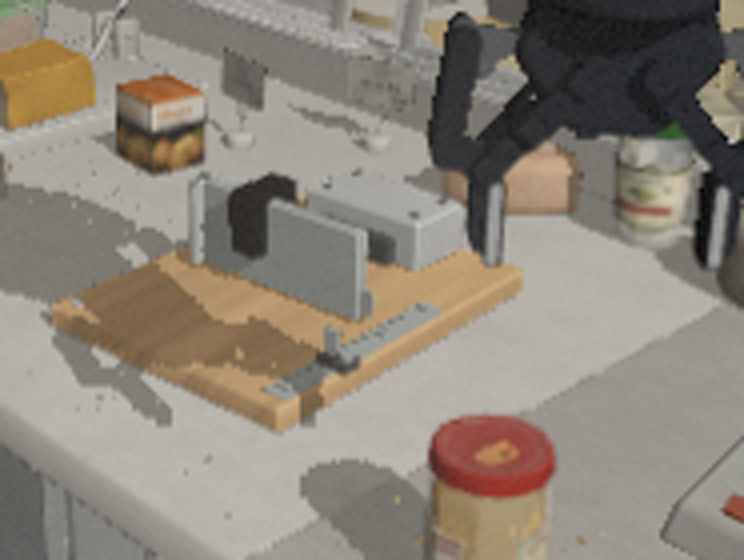

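```bash
cat > h.py <<'E'
import numpy as np,cv2,pickle
def proj(f,P):
    P=np.atleast_2d(P); V=np.array(f["view"]); c=P@V[:3,:3].T+V[:3,3]
    s=c[:,:2]/c[:,2:]; r2=(s**2).sum(1,keepdims=True); s=s*(1+f["k1"]*r2)
    K=np.array(f["mtx"]); return s*[K[0,0],K[1,1]]+K[:2,2]
def g2w(b,P):
    P=np.atleast_2d(P).astype(float); c,s=np.cos(b[2]),np.sin(b[2])
    return np.c_[b[0]+c*P[:,0]-s*P[:,1],b[1]+s*P[:,0]+c*P[:,1],P[:,2]]
E
python3 - <<'E'
from h import *
from scipy.optimize import least_squares
d=pickle.load(open("f1.pkl","rb"))
T=lambda u,v:(200+(u-1.5)/4,140+(v-1.5)/4)
S=lambda u,v:(210+(u-1.5)/4,150+(v-1.5)/4)
obs=[("top",(.14,.11,.02),T(130,118)),("top",(.14,-.11,.02),T(428,85)),("top",(-.14,-.11,.02),T(474,462)),("top",(-.14,.11,.02),T(172,497)),
("scene",(-.14,.11,.02),S(52,314)),("scene",(-.14,-.11,.02),S(281,412)),("scene",(.14,-.11,.02),S(522,268)),
("top",(.135,.055,.06),T(202,100)),("top",(.075,-.055,.06),T(360,165)),("top",(.075,.055,.06),T(210,183)),
("scene",(.075,-.055,.06),S(418,240))]
def res(b):
    return np.concatenate([proj(d[n],g2w(b,P))[0]-o for n,P,o in obs])
r=least_squares(res,[.5,0,0],loss="soft_l1");print(r.x,np.round(res(r.x).reshape(-1,2),1).tolist())
np.save("b.npy",r.x);b=r.x
for n in d:
    a=d[n]["frame"][:,:,::-1]
    x0,y0,w,h=(290,180,40,70) if n=="top" else (250,185,75,65)
    z=8
    a=cv2.resize(a[y0:y0+h,x0:x0+w],None,fx=z,fy=z,interpolation=cv2.INTER_CUBIC)
    cv2.imwrite(f"pics/{n}1z.png",a)
E
```

```text
[0.58440756 0.04642876 0.10757856] [[-0.6, 0.1], [0.1, -0.6], [1.5, 0.7], [-1.1, 1.3], [-0.6, -1.9], [0.0, 0.3], [1.7, 0.8], [-0.6, 0.1], [1.2, -0.4], [-0.4, -0.2], [0.5, -2.9]]
```

View pics/top1z.png

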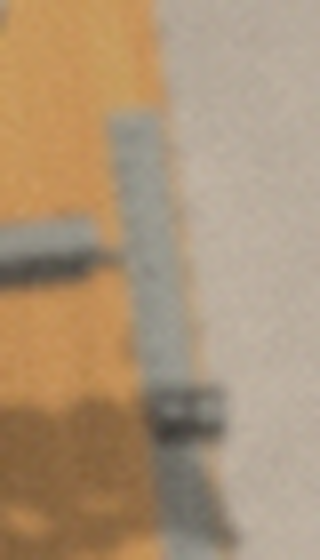

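View pics/scene1z.png

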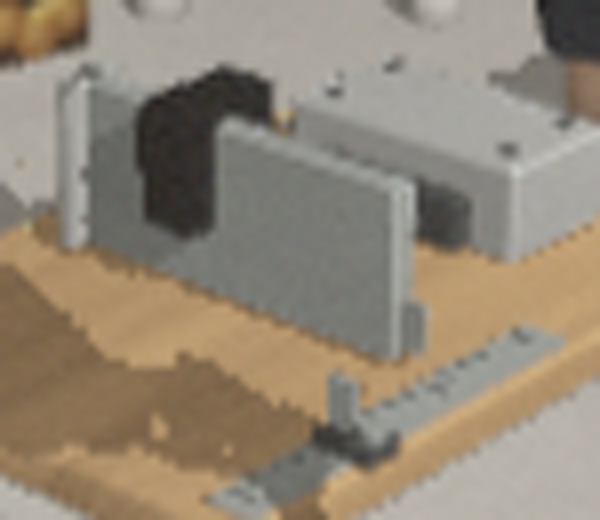

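```bash
cat >> h.py <<'E'
from scipy.optimize import least_squares
def tri(d,t,s,b):
    f=lambda P:np.concatenate([proj(d["top"],P)[0]-t,proj(d["scene"],P)[0]-s])
    r=least_squares(f,[.5,0,.05]); P=r.x; c,si=np.cos(b[2]),np.sin(b[2]); e=P[:2]-b[:2]
    return P,np.array([c*e[0]+si*e[1],-si*e[0]+c*e[1],P[2]]),r.fun
E
python3 - <<'E'
from h import *
d=pickle.load(open("f1.pkl","rb"));b=np.load("b.npy")
np.set_printoptions(precision=4,suppress=True)
T=lambda u,v:np.array((290+(u-3.5)/8,180+(v-3.5)/8))
S=lambda u,v:np.array((250+(u-3.5)/8,185+(v-3.5)/8))
for n,t,s in(("mark",T(185,408),S(343,377)),("pointer",T(120,257),S(424,303)),("plate end top robot-side",T(96,257),S(391,190)),("plate end far",T(96,218),S(412,180))):
    print(n,*tri(d,t,s,b))
# line of plate top far edge / near edge
for x in np.arange(0,.05,.01):
    print(x,proj(d["top"],g2w(b,[[x,-.075,.09],[x,.0,.09]])).ravel(),proj(d["scene"],g2w(b,[[x,-.075,.09],[x,0,.09]])).ravel())
E
```

```text
mark [ 0.5225 -0.0572  0.0495] [-0.0727 -0.0964  0.0495] [-0.4828  0.5996  0.7205 -0.1065]
pointer [ 0.5774 -0.0372  0.0509] [-0.0159 -0.0824  0.0509] [ 0.0267 -0.032  -0.0405  0.0064]
plate end top robot-side [ 0.5695 -0.0275  0.0922] [-0.0227 -0.0719  0.0922] [ 0.0428 -0.0516 -0.0663  0.0104]
plate end far [ 0.5819 -0.0269  0.0923] [-0.0103 -0.0727  0.0923] [-0.2605  0.3109  0.4028 -0.0642]
0.0 [301.6526 203.4814 274.1415 206.763 ] [304.4731 206.8697 283.7641 199.6423]
0.01 [301.1841 199.8994 273.713  203.1739] [306.7267 205.7828 286.0557 198.6431]
0.02 [300.7166 196.3283 273.2859 199.5956] [308.9514 204.7098 288.3193 197.6562]
0.03 [300.25   192.7681 272.8602 196.0282] [311.1477 203.6504 290.5555 196.6812]
0.04 [299.7845 189.2189 272.4357 192.4719] [313.316  202.6043 292.7647 195.718 ]
```

```bash
cat >> h.py <<'E'
from scipy.spatial.transform import Rotation as R
def quat(b): return (R.from_euler("z",b[2])*R.from_quat([0,.70710678,0,.70710678])).as_quat()
def tog(b,P):
    c,si=np.cos(b[2]),np.sin(b[2]); e=np.array(P[:2])-b[:2]
    return np.array([c*e[0]+si*e[1],-si*e[0]+c*e[1],P[2]])
def snap(eyes,tag,box=(230,170,110,75),z=7):
    d={n:eyes.grab_frame(n) for n in("scene","top")}
    pickle.dump(d,open(f"f{tag}.pkl","wb"))
    x0,y0,w,h=box
    a=d["scene"]["frame"][y0:y0+h,x0:x0+w,::-1]
    cv2.imwrite(f"pics/scene{tag}z.png",cv2.resize(a,None,fx=z,fy=z,interpolation=cv2.INTER_CUBIC))
    cv2.imwrite(f"pics/top{tag}z.png",cv2.resize(d["top"]["frame"][160:280,210:340,::-1],None,fx=5,fy=5,interpolation=cv2.INTER_CUBIC))
    return d
E
python3 - <<'E'
from h import *
from bench import env,kinematics,monitor,eyes
b=np.load("b.npy");q=quat(b)
gx,gy=-.0165,-.026
W=lambda x,y,z:g2w(b,[x,y,z])[0]
env.reach(W(gx,gy,.18),q)
s=monitor.sense();print(s["clock"],tog(b,s["position"]),s["ee_rot"],q,s["finger_gap"])
print(env.movel(W(gx,gy,.062),velocity=.1,guard=8))
s=monitor.sense();print(s["clock"],tog(b,s["position"]),s["contact_force"])
snap(eyes,"2")
E
```

```text
3.1917 [-0.01656322 -0.02700281  0.18012505] [-0.0375527   0.70604871  0.03735531  0.70617958] [-0.03801643  0.7060841   0.03801643  0.7060841 ] 0.996785073183626
False
4.525 [-0.01609697 -0.02609761  0.0626535 ] [ 0.11258756 -0.65143378  0.21497504]
```

View pics/scene2z.png

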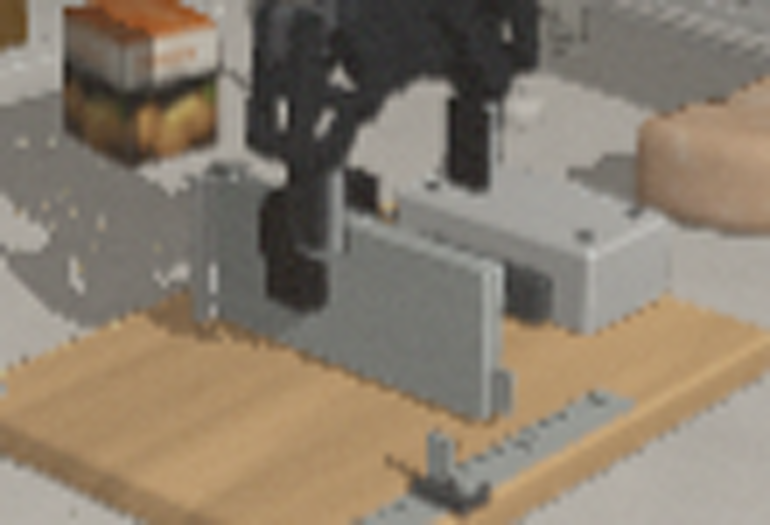

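The open fingers straddle the plate. The pointer blade's top is near crop (505,372), the mark blade's top near (438,433), and the lever is still clear. Next I grip.

```bash
python3 - <<'E'
from h import *
from bench import env,kinematics,monitor,eyes
b=np.load("b.npy")
np.set_printoptions(precision=4,suppress=True)
env.close_gripper(effort=25)
s=monitor.sense();print(s["clock"],tog(b,s["position"]),s["contact_force"],s["ft_torque"],s["finger_gap"])
p0=s["position"]; c,si=np.cos(b[2]),np.sin(b[2])
p=p0+np.array([-c,-si,0])*.05
env.movel(p,velocity=.05)
s=monitor.sense();print(s["clock"],tog(b,s["position"]),s["contact_force"],s["ft_torque"],s["finger_gap"])
snap(eyes,"3")
E
```

```text
5.2917 [-0.016  -0.026   0.0622] [3.2422 0.6595 0.049 ] [ 0.1334 -0.5026  0.0286] 0.12962352384361486
6.4333 [-0.0661 -0.026   0.0622] [ 5.4861  0.9354 -2.0856] [ 0.3285 -0.9983 -0.0301] 0.12762335134572791
```

View pics/scene3z.png

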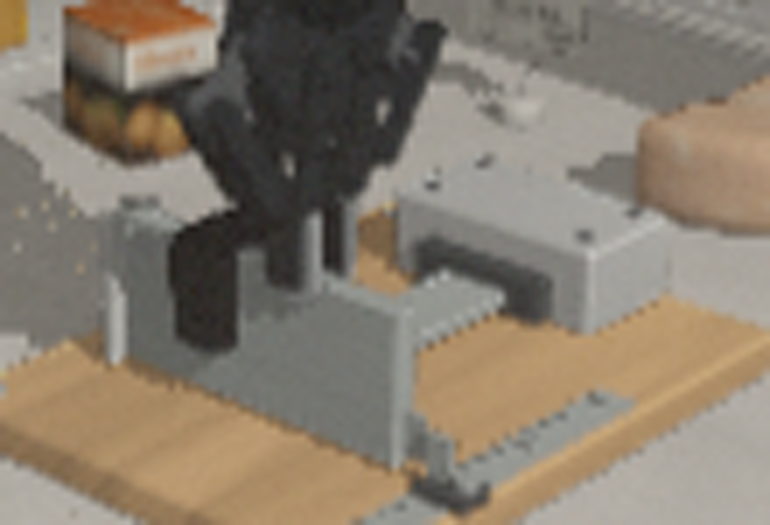

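View pics/top3z.png

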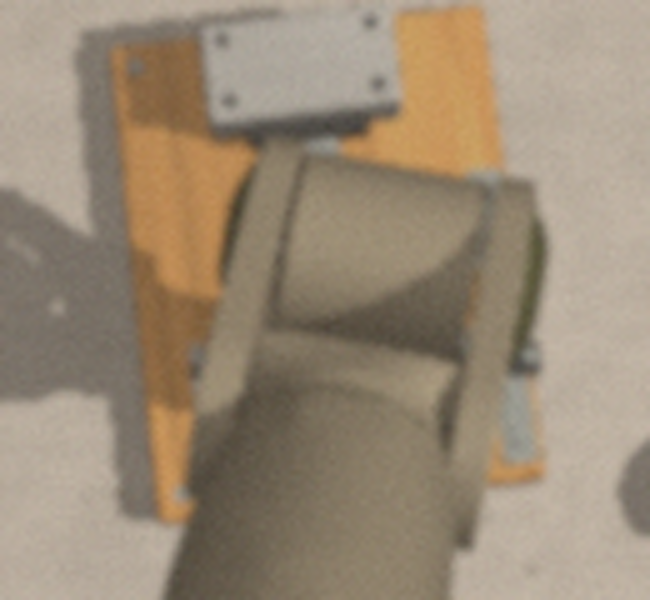

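```bash
python3 - <<'E'
from h import *
b=np.load("b.npy");np.set_printoptions(precision=2,suppress=True)
for t in "123":
    d=pickle.load(open(f"f{t}.pkl","rb"))
    a=d["scene"]["frame"][210:255,270:320,::-1]
    cv2.imwrite(f"pics/sz{t}.png",cv2.resize(a,None,fx=12,fy=12,interpolation=cv2.INTER_NEAREST))
a=np.hstack([cv2.imread(f"pics/sz{t}.png")[:, :390] if t=="3" else cv2.imread(f"pics/sz{t}.png") for t in "13"])
cv2.imwrite("pics/sz13.png",cv2.resize(a,None,fx=.8,fy=.8,interpolation=cv2.INTER_NEAREST))
f=d["scene"]
for x in (-.016,-.066,-.07,-.075):
    print(x,proj(f,g2w(b,[[x,-.082,.05],[x,-.096,.05],[x,-.096,.026]])).tolist())
E
```

```text
-0.016 [[302.37786843155254, 222.69440812847304], [306.41575961504634, 224.23272038004058], [306.1082614167367, 232.09025171303924]]
-0.066 [[290.593951043929, 228.86403834769877], [294.67241730502224, 230.50445011939473], [294.4628545006513, 238.5617695004782]]
-0.07 [[289.61737020638, 229.37506941428722], [293.69884879810184, 231.02409555725174], [293.49778003966094, 239.0976989657301]]
-0.075 [[288.38933637750984, 230.01762341818466], [292.47452686270515, 231.67751516187298], [292.28422135632616, 239.77153610753714]]
```

View pics/sz1.png

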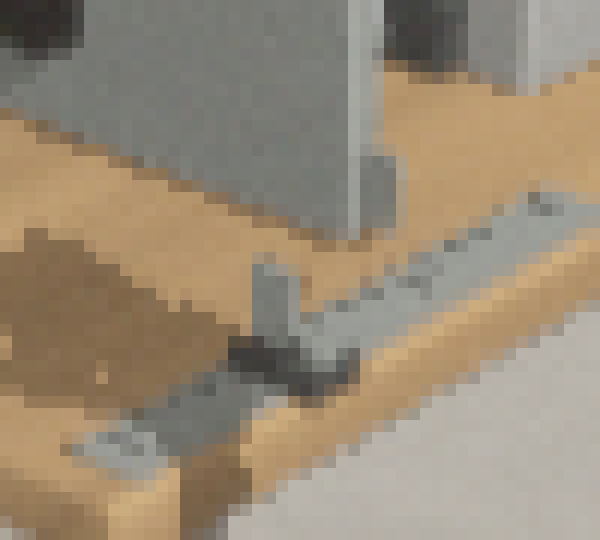

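View pics/sz3.png

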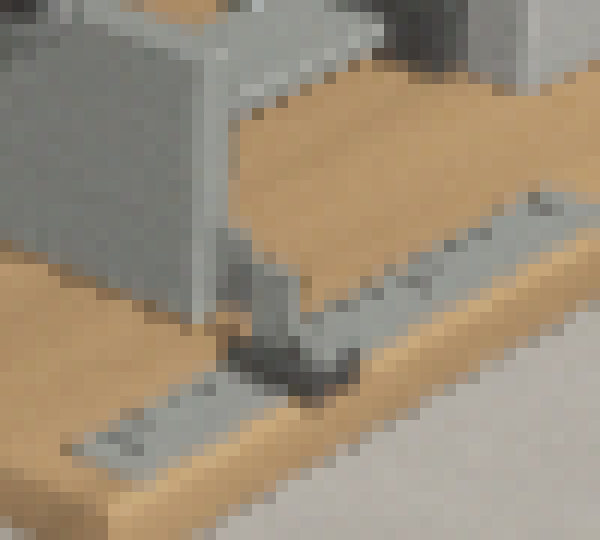

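```bash
python3 - <<'E'
from h import *
d=pickle.load(open("f1.pkl","rb"));f=d["top"]
a=f["frame"][205:243,290:328,::-1]
cv2.imwrite("pics/tz1.png",cv2.resize(a,None,fx=15,fy=15,interpolation=cv2.INTER_NEAREST))
b=np.load("b.npy");np.set_printoptions(precision=2,suppress=True)
print(proj(f,g2w(b,[[-.0165,-.075,.03],[-.0165,-.082,.05],[-.0727,-.090,.05],[-.0727,-.103,.05],[-.0727,-.09,.022],[-.0727,-.103,.022],[-.0727,-.11,.02]])))
E
```

```text
[[301.74 213.58]
 [304.46 211.93]
 [309.92 231.43]
 [314.59 230.86]
 [309.45 232.93]
 [314.02 232.38]
 [316.44 232.19]]
```

View pics/tz1.png

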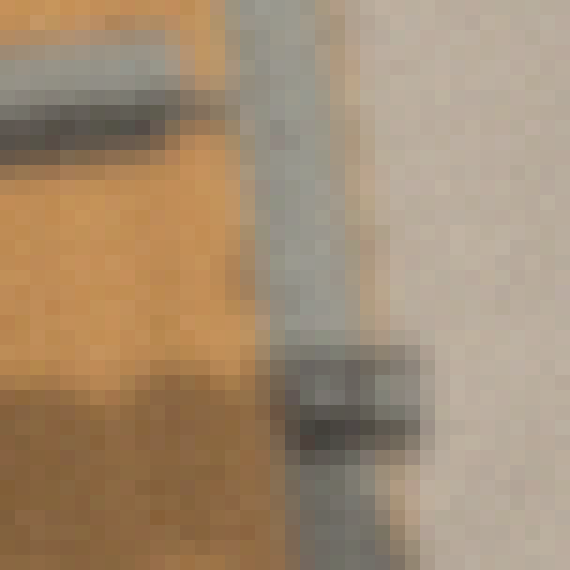

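```bash
python3 - <<'E'
from h import *
np.set_printoptions(linewidth=200)
for t in "12":
    d=pickle.load(open(f"f{t}.pkl","rb"));f=d["top"]["frame"].astype(int)
    print("pointer cols 301-307"); print(np.c_[np.arange(207,218),f[207:218,300:308].mean(2).astype(int)])
    print("mark cols 307-320"); print(np.c_[np.arange(226,238),f[226:238,307:320].mean(2).astype(int)])
s=d["scene"]["frame"].astype(int)
E
```

```text
pointer cols 301-307
[[207 141 144 143 146 145 141 139 143]
 [208 147 148 148 146 148 142 139 145]
 [209 147 149 147 146 147 147 144 141]
 [210 132 135 135 141 142 142 138 140]
 [211 110 108 117 123 130 135 138 140]
 [212  88 100 107 112 120 128 143 142]
 [213  92 106 116 120 123 131 144 141]
 [214  99 116 132 137 136 136 137 141]
 [215 123 132 138 143 141 141 139 141]
 [216 133 136 143 145 143 144 147 143]
 [217 139 141 140 145 145 147 144 140]]
mark cols 307-320
[[226 146 139 145 146 149 150 148 152 157 165 169 170 171]
 [227 140 136 132 137 138 140 141 144 151 156 160 168 173]
 [228 132 122 120 118 119 122 119 121 128 131 143 159 171]
 [229 118 108 104 101 103 105  98 103 114 123 133 152 170]
 [230 106  99  99 104 111 106  99 108 129 133 136 158 168]
 [231 105  92  89 103 115 112 101 109 125 132 138 154 168]
 [232 100  86  84  79  86  84  84  93 111 115 125 149 169]
 [233 106  92  78  68  63  68  73  75  87  92 109 146 165]
 [234 105 100  81  66  67  74  81  90  96 103 122 151 167]
 [235 108 103  95  82  88  89 100 115 120 126 140 160 171]
 [236 105 109 104 103 102 109 121 129 139
[... 555 characters left out ...]
1 144 143 145 147 148 149 151 159 168 167 171 172]
 [227 139 138 137 137 141 142 143 145 147 153 164 169 175]
 [228 130 124 120 116 118 117 120 122 127 131 141 160 172]
 [229 114 109 100 104 102 102  98 101 113 122 135 152 172]
 [230 104  93  97 104 110 106  99 107 126 132 140 152 170]
 [231 101  95  89 104 114 112 102 105 124 135 138 152 168]
 [232 106  89  80  85  91  88  85  96 107 113 121 149 166]
 [233 111  90  82  76  70  75  77  78  89  93 110 141 166]
 [234 115 105  89  83  86  85  91  92  92 100 119 148 168]
 [235 130 126 114 113 117 122 124 118 121 131 143 159 172]
 [236 142 140 141 135 142 141 140 140 139 148 156 167 173]
 [237 146 147 145 141 147 149 149 146 147 152 162 168 171]]
```

```bash
python3 - <<'E'
from h import *
np.set_printoptions(linewidth=200)
d=pickle.load(open(f"f1.pkl","rb"));f=d["scene"]["frame"].astype(int)
print("scene mark rows 229..246, cols 287..302");print(np.c_[np.arange(229,246),f[229:246,287:303].mean(2).astype(int)])
print("r-b");print(np.c_[np.arange(229,246),(f[229:246,287:303,0]-f[229:246,287:303,2])])
print("scene pointer");print(np.c_[np.arange(219,233),f[219:233,296:308].mean(2).astype(int)])
t=d["top"]["frame"].astype(int)
print("top r-b mark");print(np.c_[np.arange(226,238),t[226:238,307:320,0]-t[226:238,307:320,2]])
print("top r-b pointer");print(np.c_[np.arange(207,218),t[207:218,296:310,0]-t[207:218,296:310,2]])
E
```

```text
scene mark rows 229..246, cols 287..302
[[229 144 144 145 148 148 149 149 120 109 105 116 129 144 110 134 143]
 [230 146 144 145 149 149 145 148 149 145 120 119 136 121 125 146 150]
 [231 146 149 150 149 144 133 150 147 145 144 147 148 147 146 150 142]
 [232 148 148 149 146 123 140 147 146 141 148 148 151 150 144 151 135]
 [233 150 149 148 145 122 120 117 140 124 148 151 150 152 131 147 152]
 [234 148 146 146 146 118 118 121 142 131 149 147 144 148 132 124 154]
 [235 139 144 145 143 121 117 120 144 143 145 141 120 137 153 154 152]
 [236 106 137 138 147 120 119 119 146 123 132 154 154 154 154 156 154]
 [237 106 107 103 138 114 117 110 142 150 140 151 153 154 152 153 153]
 [238 105 108  74  77  70 101 109  96 139 151 152 148 144 154 155 160]
 [239 105 105  60  61  61  64  73  77 113 144 154 118 103 153 162 169]
 [240 109  96  73  62  60  60  75  83  95 122 126  92  97 149 167 160]
 [241 100 109 101  84  86  67  69  72  73  86  87  79 101 146 154 149]
 [242  89 113 111 113 124 110 104  72  66  83  94 110 132 150 147 146]
 [243 110 112 111 112 127 157 157 122  96 105 133 152 147 146 144 
[... 2876 characters left out ...]
ointer
[[207  52  49  43  38  38  59  82  91  75  40  21  12  17  14]
 [208  22  23  20  18  22  38  68  92  78  45  19  13  15  12]
 [209  14  14   8  14  13  29  58  84  79  43  21  12  11  12]
 [210  11  11  13  11  14  21  47  68  65  39  22  16  14  12]
 [211  11  13  10  10  11  20  33  44  44  29  17  15  11  15]
 [212  14  12  12  13  16  17  32  40  40  32  21  14  10  11]
 [213  13  14   9  14  21  42  62  69  64  48  28  16  11  12]
 [214  22  27  29  32  48  70  86  95  86  64  34  16  15  11]
 [215  57  60  64  68  75  90 105 102  98  75  41  18  12  11]
 [216  87  88  91  95 101 100 106 105  97  78  44  18  12  10]
 [217 104 107 103 106 104 106 106 105 103  86  50  23  10  13]]
```

```bash
python3 - <<'E'
from h import *
np.set_printoptions(precision=4,suppress=True)
b=np.load("b.npy");d=pickle.load(open("f1.pkl","rb"))
def tr(tc,s,tr_=None,w=0):
    f=lambda P:np.r_[proj(d["top"],P)[0][0]-tc,proj(d["scene"],P)[0]-s,(w*(proj(d["top"],P)[0][1]-tr_)) if w else 0]
    P=least_squares(f,[.5,0,.05]).x; return tog(b,P),proj(d["top"],P)[0]
for tc in(304.6,305,305.4): print("ptr",*tr(tc,(302.5,222.8)))
for tc in(312.4,312.8,313.2): print("mark",*tr(tc,(293.5,232.3)))
f=d["scene"]["frame"].astype(int); print((f[219:233,296:308,0]-f[219:233,296:308,2]))
f=pickle.load(open("f3.pkl","rb"))["scene"]["frame"].astype(int)
print(np.c_[np.arange(224,242),f[224:242,284:300].mean(2).astype(int)])
print(np.c_[np.arange(224,242),f[224:242,284:300,0]-f[224:242,284:300,2]])
E
```

```text
ptr [-0.016  -0.0825  0.0498] [304.6    211.7633]
ptr [-0.0173 -0.0834  0.0506] [305.     212.0969]
ptr [-0.0185 -0.0843  0.0514] [305.4    212.4306]
mark [-0.0721 -0.0971  0.0474] [312.4    231.0363]
mark [-0.0732 -0.098   0.0482] [312.8    231.3586]
mark [-0.0743 -0.099   0.049 ] [313.2    231.6809]
[[ 4  3  4  5  5 25 71 72 71 72 73 75]
 [ 5  3  4  3  5 29 72 74 73 75 75 76]
 [ 5  4  4  5  6 36 69 74 75 73 72 76]
 [ 3  5  3  4  6 23 48 65 77 76 76 75]
 [ 2  4  5  6  3  2  8 39 76 75 75 74]
 [ 1  6  5  4  4  3  8 30 72 74 72 73]
 [ 3  4  3  3  3  5 10 41 72 74 74 73]
 [ 5  3  2  4  3  4  8 42 74 74 73 74]
 [ 5  3  6  4  6  5 10 41 75 73 72 74]
 [ 9  7  6  4 12 13 15 47 73 72 72 72]
 [36 25 18 12 47 50 38 63 73 71 65 63]
 [62 62 62 62 63 73 72 73 66 56 28  5]
 [72 73 72 74 75 72 68 63 28  4  3  4]
 [72 74 73 73 70 63 30 31  3  3  4  4]]
[[224 118 120 138 151 149 133 141 141 139 138 140 141 143 143 145 147]
 [225 114 116 140 151 147 142 139 139 138 143 143 146 144 144 144 148]
 [226 115 119 138 148 145 140 139 141 144 144 143 143 145 144 145 146]
 [227 117 117 141 149 145 140 142 139
[... 1607 characters left out ...]
  3   3   4   3   6   1   4   7  19  42  69  71  72  76  73]
 [233   3   3   6   4   5   5   4   4   4   4   6  63  70  71  72  62]
 [234   3   2   4   3   3   7   2   7   3   4   8  65  72  62  58  31]
 [235   9   5   4  10  30  26  15   7   5   4   8  65  57  19   7   5]
 [236  51  24  17  34  68  57  48   7   2   5   5  18   4   6   4   3]
 [237  69  62  71  58  53  50  62   3   3   5   3   6   4   5   3   3]
 [238  70  70  74  71  54  22  25   3   4   5   5   4   3   4   3   2]
 [239  71  72  73  73  46   3   5   1   2   4   6   4   5   4   2   5]
 [240  72  72  63  52  18   5   7   5   4   1   2   3   2   4   4  16]
 [241  63  57  30   4   5   4   6   3   4   5   4   4   3   4   4  27]]
```

```bash
python3 - <<'E'
from h import *
np.set_printoptions(precision=4,suppress=True)
b=np.load("b.npy");d=pickle.load(open("f1.pkl","rb"))
def at(n,uv,z):
    f=lambda p:proj(d[n],[p[0],p[1],z])[0]-uv
    p=least_squares(f,[.5,0]).x; return tog(b,[p[0],p[1],z])
T=lambda u,v:(200+(u-1.5)/4,140+(v-1.5)/4)
lid=at("top",T(785,497),.1); print("lid",lid)
for c in(T(583,475),):
    s=at("top",c,0); v=s-lid; print(s,v,np.degrees(np.arctan2(v[0],v[1])),.1/np.hypot(v[0],v[1]))
a=d["top"]["frame"][235:290,320:420,::-1]
cv2.imwrite("pics/jar.png",cv2.resize(a,None,fx=8,fy=8,interpolation=cv2.INTER_CUBIC))
E
```

```text
lid [-0.1938 -0.3014  0.1   ]
[-0.1544 -0.1835  0.    ] [ 0.0394  0.1179 -0.1   ] 18.460204713641666 0.8044747289807332
```

View pics/jar.png

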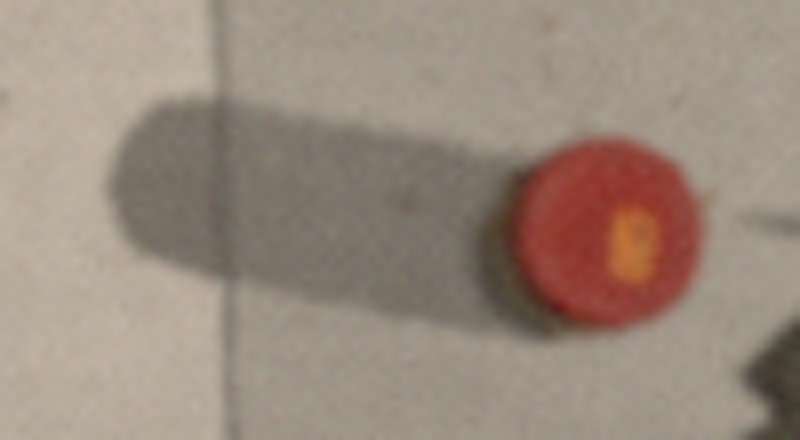

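```bash
python3 - <<'E'
from h import *
from bench import env,kinematics,monitor,eyes
b=np.load("b.npy")
np.set_printoptions(precision=4,suppress=True,linewidth=200)
c,si=np.cos(b[2]),np.sin(b[2])
p=np.array(monitor.sense()["position"])
# target from gauge coordinates
ims=[]
for gx in(-.068,-.070,-.072,-.074,-.076,-.078):
    env.movel(g2w(b,[gx,-.026,.0622])[0],velocity=.03)
    s=monitor.sense(); print(s["clock"],tog(b,s["position"]),s["contact_force"])
    f=eyes.grab_frame("scene"); pickle.dump(f,open(f"s{int(-gx*1000)}.pkl","wb"))
    a=f["frame"][216:248,276:306,::-1]
    ims.append(cv2.resize(a,None,fx=8,fy=8,interpolation=cv2.INTER_NEAREST))
cv2.imwrite("pics/steps.png",np.vstack([np.hstack(ims[:3]),np.hstack(ims[3:])]))
E
```

```text
6.7833 [-0.0681 -0.026   0.0622] [ 6.3294  2.1286 -2.49  ]
7.0833 [-0.07   -0.026   0.0622] [ 5.6195  2.171  -1.6469]
7.3833 [-0.072  -0.026   0.0622] [ 6.2579  1.7605 -2.9254]
7.6833 [-0.074  -0.026   0.0622] [ 6.4447  1.2473 -1.986 ]
7.9833 [-0.076  -0.026   0.0622] [ 7.0889  1.3622 -2.2457]
8.2833 [-0.0779 -0.026   0.0622] [ 6.6348  2.4169 -2.1634]
```

View pics/steps.png

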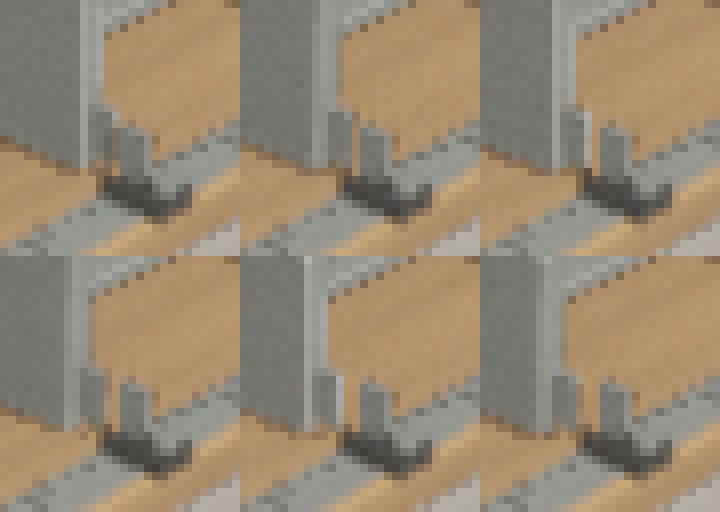

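```bash
python3 - <<'E'
from h import *
np.set_printoptions(linewidth=200)
for g in(68,70,72,74,76,78):
    f=pickle.load(open(f"s{g}.pkl","rb"))["frame"].astype(int)
    print(g);print(np.c_[np.arange(228,239),f[228:239,284:296].mean(2).astype(int),f[228:239,284:296,0]-f[228:239,284:296,2]])
E
```

```text
68
[[228 115 117 158 144 145 144 144 142 143 144 144 146   6   4   3   5  20  58  67  73  74  72  73  73]
 [229 113 116 156 129 135 141 148 143 144 144 146 145   3   1   2   5   3  19  39  73  71  73  70  72]
 [230 118 118 154 124 114 115 159 145 139 145 143 146   4   5   4   5   3   4   9  70  71  73  72  70]
 [231 117 118 156 118 115 119 144 140 125 145 141 142   3   2   3   4   4   6  26  45  45  59  68  72]
 [232 115 116 156 122 117 109 111 121 133 140 141 134   3   5   4   4   3   6  20   3   4  20  42  69]
 [233 112 116 154 123 115  98 109 116 117 110 137 115   3   4   4   4   4   7  21   1   2   3   8  63]
 [234 114 115 153 123 112  98 110 116 116 117 137 127   2   5   3   4   5   7  22   3   4   5   9  64]
 [235 115 118 152 129 121 102 107 116 115 117 140 138   5   3   4  10  21  13  25   4   3   5   9  64]
 [236 107 117 154 119 126 109 121 117 115 116 141 120  25  11  17  33  52  32  50   4   5   6   4  18]
 [237 116 110 140 115 103 101 133 111 111 104 136 144  57  57  68  57  52  50  64   6   4   6   4   5]
 [238 140 140 144 145 103  75  87  80 100 106  94 134  70  70  71  
[... 5021 characters left out ...]
 126 145 141 119 134 140 141 137   2   5   4   8  45  73  69   6   6  20  43  66]
 [233 140 116 116 118 126 141 139 115 116 112 135 116   5   5   3   6  46  73  70   4   4   4   6  61]
 [234 139 113 115 122 122 140 138 119 116 117 137 129   5   4   4   8  42  73  68   3   4   5   9  65]
 [235 138 115 118 121 129 139 140 115 117 118 141 137   2   6   4   7  48  71  66   3   4   7   9  65]
 [236 141 119 118 120 135 135 141 117 118 113 144 116   6  14   7   9  52  66  67   5   2   6   4  20]
 [237 132 119 127 118 110 103 134 111 112 106 135 142   8  41  38  22  43  49  60   6   4   4   5   3]
 [238 105 117 141 121 101  74  86  85  99 107  91 132  49  60  71  64  51  23  23   3   4   4   4   4]]
```

```bash
python3 - <<'E'
from h import *
from bench import env,kinematics,monitor,eyes
b=np.load("b.npy")
np.set_printoptions(precision=4,suppress=True,linewidth=200)
def st():
    s=monitor.sense(); print(round(s["clock"],2),tog(b,s["position"]),"F",s["contact_force"],"T",s["ft_torque"],s["finger_gap"])
GX=-.0725
env.movel(g2w(b,[GX,-.026,.0622])[0],velocity=.03); env.hold(.6); st(); snap(eyes,"4")
for y in(-.016,-.006,.004):
    r=env.movel(g2w(b,[GX,y,.0622])[0],velocity=.025,guard=50); st()
    if r: print("guard");break
snap(eyes,"5")
i=[cv2.resize(pickle.load(open(f"f{t}.pkl","rb"))["scene"]["frame"][180:250,230:310,::-1],None,fx=5,fy=5,interpolation=cv2.INTER_NEAREST) for t in "45"]
cv2.imwrite("pics/c45.png",np.hstack(i))
E
```

```text
9.27 [-0.0724 -0.026   0.0622] F [ 6.0169  1.8722 -1.519 ] T [ 0.2306 -1.0631  0.0066] 0.123466751484569
9.92 [-0.0715 -0.0194  0.0628] F [  8.724  -16.7872  -3.3646] T [-2.8512 -1.3873  0.0083] 0.12921836788405977
10.47 [-0.0712 -0.0096  0.0631] F [  8.5038 -18.1302   0.0188] T [-2.8866 -1.4154 -0.0301] 0.12331498005911828
11.02 [-0.0711  0.0002  0.0632] F [  9.1212 -19.6743  -0.0245] T [-3.1147 -1.4684  0.0008] 0.1288539545818062
```

View pics/c45.png

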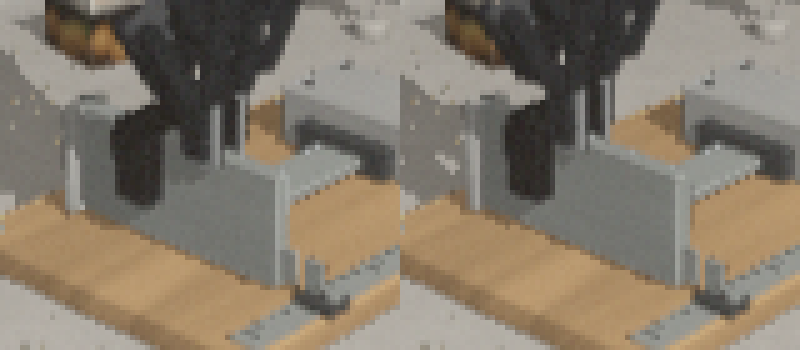

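```bash
python3 - <<'E'
from h import *
from bench import env,kinematics,monitor,eyes
b=np.load("b.npy")
np.set_printoptions(precision=4,suppress=True,linewidth=200)
def st():
    s=monitor.sense(); g=tog(b,s["position"]);print(round(s["clock"],2),g,"F",s["contact_force"],"T",s["ft_torque"],s["finger_gap"]);return g
GX=-.0738
y=.004
while y<.0395:
    y+=.006
    r=env.movel(g2w(b,[GX,y,.0615])[0],velocity=.025,guard=25); g=st()
    if r: print("guard",y);break
    if y-g[1]>.0075: print("stall",y);break
snap(eyes,"6",box=(225,165,110,80))
E
```

```text
11.52 [-0.072   0.0059  0.063 ] F [  8.9048 -20.968    3.4675] T [-3.3238 -1.4575 -0.0375] 0.12518480852429928
11.91 [-0.072   0.012   0.0629] F [  8.8756 -19.1833   2.1991] T [-3.2292 -1.4676 -0.0291] 0.13056351654369436
12.3 [-0.0721  0.0181  0.0628] F [  8.7185 -20.7467   2.3074] T [-3.1844 -1.5074 -0.0453] 0.1298049236458118
12.69 [-0.0722  0.0242  0.0627] F [  9.2164 -18.5766   2.2061] T [-3.1496 -1.4598 -0.1111] 0.12813297609333657
13.08 [-0.0722  0.0302  0.0627] F [  8.6525 -19.3171   2.9247] T [-3.0983 -1.4041 -0.0439] 0.12887728872516185
13.32 [-0.0707  0.0308  0.0628] F [ 6.8745 -5.7386 -2.7874] T [-0.7372 -1.1103 -0.06  ] 0.1314251166225396
guard 0.039999999999999994
```

View pics/scene6z.png

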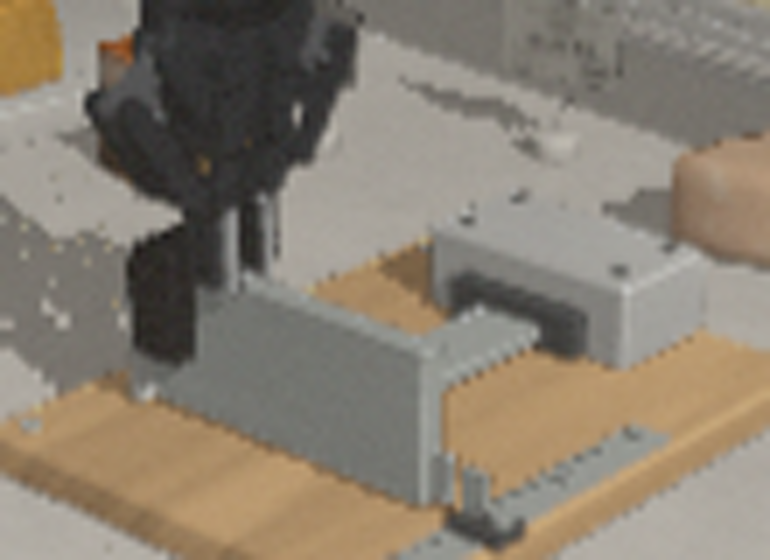

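View pics/top6z.png

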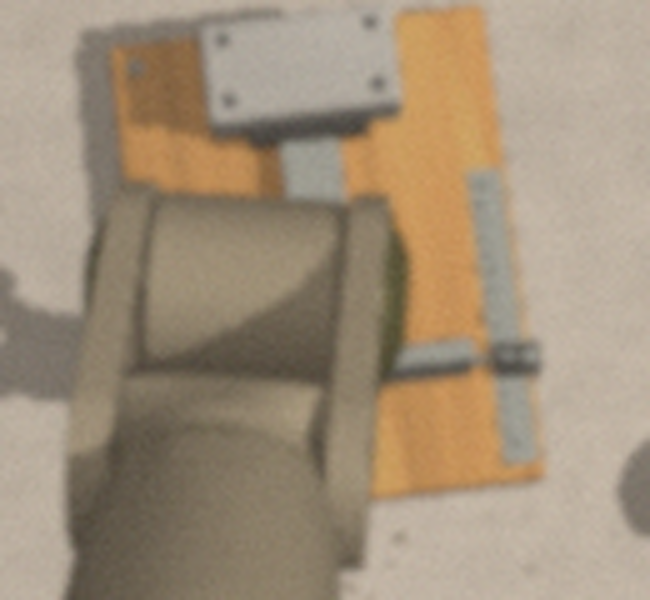

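```bash
python3 - <<'E'
from h import *
np.set_printoptions(precision=2,suppress=True,linewidth=200)
d=pickle.load(open("f6.pkl","rb"));a=d["top"]["frame"]
cv2.imwrite("pics/tz6.png",cv2.resize(a[215:250,283:325,::-1],None,fx=14,fy=14,interpolation=cv2.INTER_NEAREST))
print(np.c_[np.arange(224,240),a[224:240,298:320].astype(int).mean(2).astype(int)])
s=d["scene"]["frame"][165:245,225:305,::-1]
cv2.imwrite("pics/sz6.png",cv2.resize(s,None,fx=7,fy=7,interpolation=cv2.INTER_NEAREST))
b=np.load("b.npy")
print(proj(d["top"],g2w(b,[[-.0715,-.080,.05],[-.0715,-.096,.05]])))
E
```

```text
[[224 146 141 141 143 146 141 146 135 133 140 144 146 149 154 154 156 159 169 177 175 175 178]
 [225 147 142 144 145 141 147 144 140 141 144 144 143 150 152 152 153 161 168 175 178 177 176]
 [226 143 140 139 141 143 148 146 150 149 148 145 146 150 151 155 153 157 163 172 177 176 180]
 [227 134 136 142 142 147 146 141 143 145 143 144 144 145 143 145 141 149 152 156 166 174 176]
 [228 139 140 145 146 149 149 149 142 137 131 131 124 121 127 127 127 128 131 136 149 165 177]
 [229 148 150 148 150 153 149 149 143 130 124 112 107 104 110 107 101 104 119 127 141 160 175]
 [230 150 152 149 149 150 149 146 141 130 116 104 102 109 114 113 102 115 129 140 142 160 178]
 [231 143 144 138 137 130 129 134 129 125 114  98  95 107 117 112 106 112 131 141 141 161 175]
 [232 123 119 112 109 104 106 117 121 120 103  97  82  87  93  94  86  96 110 118 126 149 171]
 [233  97  94  89  86  89  92 114 125 119 108  98  81  78  77  76  80  85  91  97 118 149 169]
 [234  90  91  93  93  98 107 126 136 128 119 107  98  86  89  93  90  95  98 108 123 156 177]
 [235 112 113 117 118 125 127 137 144 142 133 133 120 118 119 121 122 125 126 131 145 168 176]
 [236 132 136 133 132 136 139 142 151 146 146 145 146 139 147 146 148 147 146 147 162 171 178]
 [237 142 144 141 140 141 142 144 149 150 152 151 150 149 150 153 153 149 151 160 170 177 178]
 [238 150 144 141 143 142 142 146 147 149 149 151 147 143 146 152 153 153 153 160 167 177 178]
 [239 145 147 139 138 140 143 143 146 149 148 152 149 145 148 155 153 155 155 163 167 179 175]]
[[306.28 231.43]
 [312.02 230.74]]
```

View pics/tz6.png

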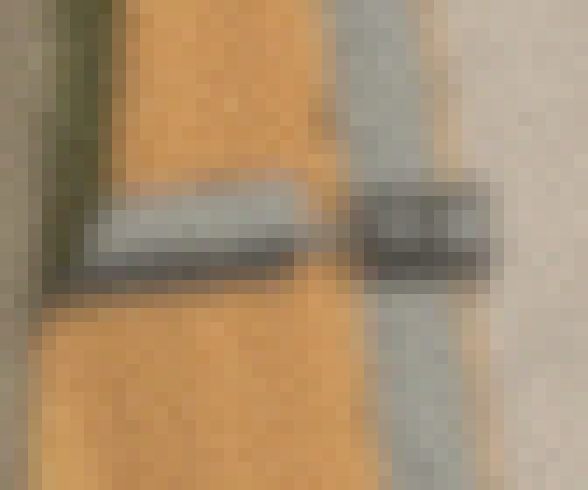

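View pics/sz6.png

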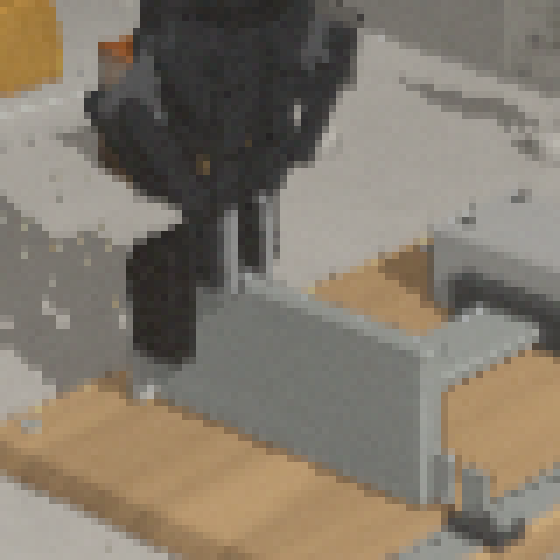

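The top view now shows the pointer (crop about (320,240)) in line with the mark's blade (about (420,230)). The hard stop came 0.6 mm after steady sliding. I'll re-centre x and press the lever again to confirm it's home.

```bash
python3 - <<'E'
from h import *
from bench import env,kinematics,monitor,eyes
b=np.load("b.npy")
np.set_printoptions(precision=4,suppress=True,linewidth=200)
def st():
    s=monitor.sense(); g=tog(b,s["position"]);print(round(s["clock"],2),g,"F",s["contact_force"],s["finger_gap"],abs(s["qvel"]).max());return g
for y in (.034,.037,.040):
    r=env.movel(g2w(b,[-.0735,y,.0622])[0],velocity=.02,guard=45); st(); print(r)
env.movel(g2w(b,[-.0735,.0355,.0622])[0],velocity=.02); st()
env.hold(.6); g=st(); snap(eyes,"7")
a=pickle.load(open("f7.pkl","rb"))
i=cv2.resize(a["top"]["frame"][215:250,283:325,::-1],None,fx=9,fy=9,interpolation=cv2.INTER_NEAREST)
j=cv2.resize(a["scene"]["frame"][190:250,230:310,::-1],None,fx=5,fy=5,interpolation=cv2.INTER_NEAREST)
h=max(i.shape[0],j.shape[0]); p=lambda m:cv2.copyMakeBorder(m,0,h-m.shape[0],0,0,cv2.BORDER_CONSTANT)
cv2.imwrite("pics/c7.png",np.hstack([p(i),p(j)]))
E
```

```text
13.75 [-0.0726  0.0309  0.0628] F [  8.2638 -16.9199  -2.444 ] 0.13159309443961306 0.0026379907197341943
False
14.05 [-0.0722  0.0309  0.0628] F [ 10.4562 -33.7289  -3.6884] 0.1291232606567394 0.0021894877423592964
False
14.35 [-0.0717  0.0313  0.0629] F [ 12.6048 -50.7927  -5.2279] 0.13486892051869054 0.002308036353854598
False
14.72 [-0.0723  0.0312  0.0629] F [  8.6336 -24.3369  -0.5057] 0.12959004381601139 0.0025281159275142326
15.32 [-0.0723  0.0312  0.0629] F [  9.3114 -22.969   -2.1295] 0.12816111778208375 0.002005566545925578
```

View pics/c7.png

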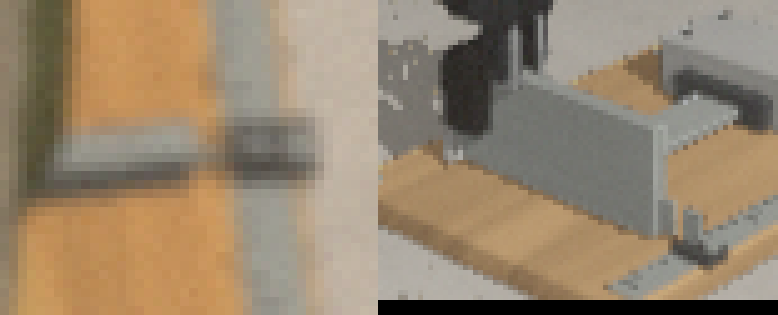

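```bash
python3 - <<'E'
from bench import env,job,monitor
print(job.hand_in()); print(monitor.sense()["clock"])
E
```

```text
the job is handed in; nothing more can be done
None
the job is handed in; nothing more can be done
```

I pinched the stop plate and pulled it out about 56 mm to the length mark. I held it there while sliding the fingers about 57 mm along the plate, which pushed the cam lever against the cheek. The job was handed in at about 15 s with the fingers still gripping the plate at the mark. No verdict was reported.

**Lever:** It met a hard stop at gauge y of about +31 mm, where I expected home to be (+30 to +33 mm). It moved less than 0.5 mm more when I pushed with about 50 N. I could not see the cheek itself because the lever and gripper hid it.

**Pointer:** In the last top view the pointer blade lines up with the mark blade to within about 1 pixel (3 mm). The plate moved about 1.5 to 2 mm along x during the slide, and I corrected that. The final reading was -72.3 mm.

**Where estimates disagreed:** Triangulating from both cameras put the mark at about -72 mm, and the shadow of the mark on the pointer gave about -71 to -72 mm. Assuming both blades are the same height gave about -76 mm. I trusted the first two. The last top view agreed with them.

**Bystanders:** The arm stayed well clear of the jar, cheese and cracker box, though I did not measure their positions at the end.

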